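Offer a quarter-turn plug up to its new housing

ROBOT

A 6-joint arm with a two-finger parallel gripper is mounted at the origin on a cart in front of the work surface, level with it; the furniture and walls round the work are solid. World frame = base frame: x ahead of the robot, y to its left, z up, the work surface at z = 0. Lengths are in m, angles in rad, forces in N, time in s.
With the tool pointing down it reaches from about 0.4 to 0.925 m from the base axis. Payload 12.5 kg.
Tool frame: the origin (TCP) lies at the very end of the fingers, on their centre line; the grasp point (between the pads) lies 19 mm behind it (arm.grip_point_offset is the distance from the TCP to the grasp point, in m); z points along the fingers, y is the line along which they close (so a half turn about z gives the same grasp; the last joint's range is limited). The gripper opens to 95 mm and grips with 3 to 60 N. Pads are 20 mm wide; open, the fingers measure 119 mm over their backs; the gripper's body (75 mm by 180 mm) begins 59 mm behind the grasp point.
Start: joints at [1.141, 0.491, 1.559, -0, 1.092, -0.106], TCP at [0.199, 0.593, 0.215] pointing down, gripper open.
Joint ranges: [-3.1, 3.1], [-0.84, 2.19], [0.05, 2.79], [-1.13, 4.28], [0.06, 2.93], [-2.69, 2.69]. Speed limits (rad/s): [2.22, 2.22, 2.79, 3.14, 3.14, 3.14].

INTERFACE

Orientations are given as a rotation vector (axis times angle).
In Python, from plant import arm gives the robot as it stands.
- The arm moves only by the tool servo_tool, never from a script. Its argument "commands" is a list of rows, each an object with "turn": the turn, a rotation vector about the tool's x, y, z in rad, a list of three; "xyz": the shift along the tool's x, y, z in m, a list of three; "jaw": the finger opening in m, from 0 to 0.0951. In form: [{"turn": [ax, ay, az], "xyz": [x, y, z], "jaw": jaw}, ...]. A call has 1 to 12 rows; each row is the pose to reach, as a shift and turn from the pose commanded when the call began, along the tool's axes at that moment; what a row does not reach only later rows make up. A row lasts 1/12 s, in which the tool goes at most 41.7 mm and 7.16 degrees, less where a joint would pass 70% of its speed; a pose out of reach is approached as far as the arm can. A call with a gripper value outside its range is refused whole. The fingers move at their own pace and stop on an object; "force" is the grip in N (left out, the last holds). Time passes only in rows, so rows that repeat a pose let the fingers close. It gives the time, the measured TCP pose, the force, the opening and the grip force at its end, in the units of the state.
- arm.read_state(): the state, without advancing time (a new reading comes with each control period).
- arm.get_image(name): name is "scene" or "top"; returns a dict with "pixels" (384x512x3 uint8, red, green, blue), "fx", "fy", "cx", "cy" (pixels), "eye" and "orientation" of the camera in the world. Camera axes: x right, y down, z forward; pixel columns grow to the right and rows downward; lengths in m; the calibration is good to about 2 mm. A picture is of the moment at which its call begins. There is no depth.
- arm.close_job(): hands the job in; it is judged then, once.
The state is a dict: "clock": time; "joint_positions": joint angles; "joint_vel": joint speeds; "joint_torque": joint torques, N m; "eef_pos": TCP position; "tool_rot": TCP orientation; "ft_force": force on the tool from outside, world axes, zero at the start; "moment": the same for the moment, N m; "opening": opening from 0.0 (shut) to 1.0 (fully open); "grip_force": force on a finger pad.
Only numpy, scipy, OpenCV 4.12 (cv2) and the standard library are available. Lean on these libraries where they do the work, as an engineer would, in place of code of your own. Each camera call takes 0.05 s, during which the arm holds its last target. There are 200 camera calls.

TASK

Turn the steel quarter-turn plug in the old housing until its key lines up with the slot, lift it out, and carry it across above the canister, tin and spring standing in the way, higher than the tallest of them and without disturbing them. Offer it up to the empty housing with the long straight slot (not the one with the round hole): hold it upright and centred about a centimetre above the slot, its key in line with the slot, and let neither the plug nor the robot ever touch that housing, whose sealing face is freshly prepared. Finish still gripping the plug there, motionless, without setting it down or letting go.

Things in the scene. Friction and masses are not known exactly. Their poses are not given: they have to be found in the camera images.
- plug: Loose steel quarter-turn plug, 50 mm tall, about 0.15 kg. From below: cross key 43 mm long (along x), 8 wide, z 0 to 6; stem 11 mm across; round collar 32 mm across, z 16 to 22; dark grip bar, z 22 to 50, 44 mm long (along x), 16 mm thick (along y: grip it across this), above and parallel to the key. Same after a half turn. Origin: centre of the key's underside; z up.
- plug_key (a point): Centre of the underside of the plug's key, its lowest point (the plug's origin, same axes).
- plug_grip (a point): Middle of the plug's grip bar, 36 mm above the plug's origin, same axes. At the start the plug's x axis is turned 0.9 to 1.4 rad anticlockwise (seen from above) from the slot of old_housing; it turns with light friction, either way.
- old_housing: Fixed square housing, 76 x 76 x 24 mm, right of the obstacles, with the plug in it. Top plate 8 mm thick with a central slot 46 mm long (along the housing's x), 16 mm wide; below it a round chamber 46 mm across, 10 mm deep. The plug stands with its collar on the top face, its key locked under the plate; it lifts out when the key is within about 0.15 rad of the slot. Origin: underside centre, z up.
- old_housing_mouth (a point): Centre of the slot in the top face of old_housing (24 mm above the bench), same axes as the housing. The underside of the seated plug's key is 16 mm below it.
- slot_housing: The target: fixed empty housing like old_housing (76 x 76 x 24 mm, same slot 46 mm long along its x axis, 16 mm wide), on the robot's left of the row of obstacles; may be the nearer or the farther of the two empty housings. Origin: centre of the underside, z up.
- slot_housing_mouth (a point): Centre of the slot, in the top face of slot_housing (24 mm above the bench), same axes as the housing (x along the slot).
- round_housing: Fixed empty housing of the same outside (76 x 76 x 24 mm), but with one round hole 30 mm across in its top instead of a slot; the wrong place. Origin: centre of the underside.
- canister: Bystander: blue canister, standing, 65 mm across, 135 mm tall, in the row between old_housing and the two empty housings. Origin: centre of the underside.
- tin: Bystander: paint tin, 102 mm across, 121 mm tall, in the middle of the row. Origin: centre of the underside.
- spring: Bystander: black coil spring, standing, 62 mm across, 77 mm tall, in the row. Origin: centre of the underside.
Mind the look-alikes: they are no part of the job. Several things have the shape of the plug; the one meant has the colours described above.

How it is judged:
On the way, in this order (a step that is already met when the one before it is completed fails the run):
1. the plug is turned in line with the slot while still seated in the old housing (angle between the x axis of plug and the x axis of old_housing, either way round below 0.25 rad and z of plug_key in the frame of old_housing_mouth below -0.009 m), for 0.1 s.
2. the plug is lifted clear out of the old housing (z of plug_key in the frame of old_housing_mouth above 0.02 m), for 0.1 s.
3. the plug crosses the row of obstacles above the height of the tallest (height (world z) of plug_key above 0.135 m and world y of plug_key between -0.11 and 0.04 m), for 0.05 s.
At the end, for the whole second after the job is handed in: Plug held still in the gripper, upright within 0.12 rad, over the slotted empty housing: key within 6 mm of the slot centre, 2 to 20 mm above the top face, within 0.15 rad of the slot (either way round), touching only the fingers; canister, tin, spring standing within 15 mm of their places (horizontal distance between plug_key and slot_housing_mouth below 0.006 m and z of plug_key in the frame of slot_housing_mouth between 0.002 and 0.02 m and angle between the x axis of plug and the x axis of slot_housing, either way round below 0.15 rad and angle between plug's own z axis and vertical below 0.12 rad and contact force between the fingers and plug above 2 N and contact force between plug and slot_housing below 0.1 N and linear speed of plug below 0.02 m/s and angular speed of plug below 0.2 rad/s and contact force between plug and canister below 0.1 N and contact force between plug and tin below 0.1 N and contact force between plug and spring below 0.1 N and distance of each of canister, tin, spring from where it was at the start of the episode below 0.015 m and angle between each of canister, tin, spring's own z axis and vertical below 0.15 rad); the arm keeps its last pose, push and grip.
It fails at once if the plug or the robot touches the target housing (contact force between any of plug, the arm, the fingers and slot_housing above 0.5 N).
It fails at once if the canister, tin or spring is shoved or tipped (distance of any of canister, tin, spring from where it was at the start of the episode above 0.015 m or angle between any of canister, tin, spring's own z axis and vertical above 0.15 rad).
It also fails if it takes over 48 s, if anything falls off the work surface, if the arm or the gripper's body presses on something with over 40 N, if the wrist force passes 120 N, or if a joint passes its speed limit or range.

## Working session

There is one attempt and no reset: what is moved stays moved. The work goes in short steps, Python scripts to look and compute and a tool call to move; the robot and the scene stay as the last step left them, time stands still between calls to the robot, and variables do not carry over. Pictures are saved under pics/ and viewed, at most 10 in all, crops included, and the job is handed in when it is done.

Besides the shell and the picture viewer there is one more tool, called after ">>>" as name(argument=value, ...), one argument or row to a line, values as JSON. servo_tool: Moves the arm, as the interface text tells. Its arguments: {"type":"object","properties":{"commands":{"type":"array"},"force":{"type":"number"}},"required":["commands"]}

```bash
mkdir -p pics; cat > h.py <<'E'
import numpy as np, cv2
from scipy.spatial.transform import Rotation as R
from plant import arm
def cam(n):
    d=arm.get_image(n); return d
def rot(d):
    o=np.array(d["orientation"],float)
    return o if o.shape==(3,3) else (R.from_rotvec(o).as_matrix() if o.size==3 else R.from_quat(o).as_matrix())
def ray(d,u,v,z):
    r=rot(d)@np.array([(u-d["cx"])/d["fx"],(v-d["cy"])/d["fy"],1]); e=np.array(d["eye"]); return e+r*(z-e[2])/r[2]
def proj(d,p):
    c=rot(d).T@(np.array(p)-np.array(d["eye"])); return np.array([d["fx"]*c[0]/c[2]+d["cx"],d["fy"]*c[1]/c[2]+d["cy"]])
def save(n,px): cv2.imwrite(n,cv2.cvtColor(px,cv2.COLOR_RGB2BGR))
E
python3 - <<'E'
from h import *
for n in("top","scene"):
    d=cam(n); save(f"pics/{n}0.png",d["pixels"]); print({k:d[k] for k in d if k!="pixels"})
s=arm.read_state();print(s)
E
```

```text
{'fx': 431.80366938150365, 'fy': 431.80366938150365, 'cx': 253.5682701740214, 'cy': 189.23143063802402, 'eye': array([ 0.43658547, -0.00369657,  0.88759986]), 'orientation': array([-2.16264659,  2.13019166, -0.2292393 ])}
{'fx': 360.8260084501021, 'fy': 360.8260084501021, 'cx': 260.2659883063252, 'cy': 192.22314935426036, 'eye': array([ 0.95138033, -0.40279141,  0.73385673]), 'orientation': array([-2.31735068, -0.93648736,  0.33895617])}
{'clock': 0.1, 'joint_positions': array([ 1.14144448e+00,  4.91501754e-01,  1.55940803e+00,  9.65571463e-06,
        1.09172129e+00, -1.05602398e-01]), 'joint_vel': array([-3.77600317e-05, -1.66708889e-03, -2.34427102e-03, -2.24790430e-04,
       -4.05933310e-04, -1.35921559e-04]), 'joint_torque': array([ 3.23834087e-03, -6.13632131e+01, -2.58607239e+01,  6.93846191e-02,
        4.70687484e-02, -3.30333512e-05]), 'eef_pos': array([0.19870855, 0.59232804, 0.21411193]), 'tool_rot': array([-5.06287693e-01, -3.10024167e+00,  1.56945503e-03]), 'ft_force': array([ 0.32932705, -0.64380543,  0.47886129]), 'moment': array([-0.00061435, -0.00083179,  0.00727197]), 'grip_force': 0.0, 'opening': 1.0010587371005981}
```

View pics/top0.png

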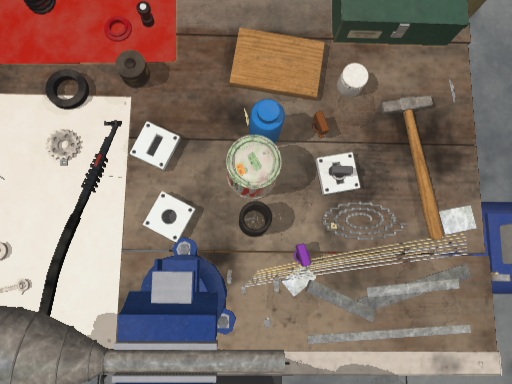

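View pics/scene0.png

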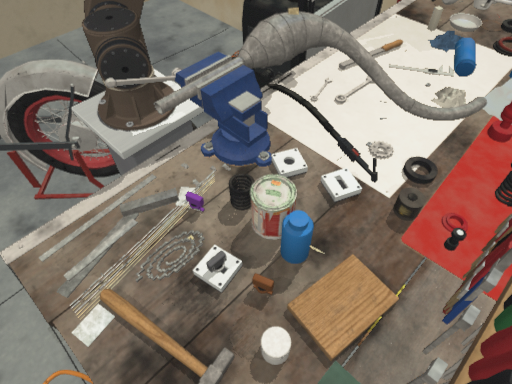

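The top view shows these things:
- The housing with the plug is at (338,172), with the dark-grip plug on it at (341,171).
- The slot housing is at (156,145) and the round-hole housing at (169,215).
- The canister is at (267,118), the tin at (253,163) and the spring at (256,218).

Three things could pass for the plug: the dark/steel one at (341,171), a brown one at (321,122) and a purple one at (304,255). I choose the dark one seated in the housing and will check it in a crop.

```bash
python3 - <<'E'
from h import *
d=cam("top"); s=cam("scene"); px=d["pixels"]; g=cv2.cvtColor(px,cv2.COLOR_RGB2HSV)
def quad(d,c,r=34):
    u,v=c; g=cv2.cvtColor(d["pixels"],cv2.COLOR_RGB2HSV)
    m=((g[...,2]>175)&(g[...,1]<50)).astype(np.uint8); k=np.zeros_like(m); k[v-r:v+r,u-r:u+r]=1; m*=k
    n,l,st,_=cv2.connectedComponentsWithStats(m); i=1+np.argmax(st[1:,4])
    cs,_=cv2.findContours((l==i).astype(np.uint8),cv2.RETR_EXTERNAL,cv2.CHAIN_APPROX_NONE)
    P=cv2.convexHull(cs[0])[:,0]
    w=np.array([ray(d,*p,0.024)[:2] for p in P+0.0]);
    rc=cv2.minAreaRect((w*1000).astype(np.float32)); return rc
for n,c in dict(old=(338,172),slot=(156,145),round=(169,215)).items(): print(n,quad(d,c))
for n,c in dict(old=(217,267),slot=(341,185),round=(288,162)).items(): print(n,"scene",quad(s,c,30))
def crop(d,c,r=32,S=290):
    u,v=c; return cv2.resize(d["pixels"][v-r:v+r,u-r:u+r],(S,S),interpolation=cv2.INTER_CUBIC)
save("pics/c1.png",np.vstack([np.hstack([crop(d,(338,172)),crop(d,(156,145))]),np.hstack([crop(s,(217,267)),crop(s,(341,185))])]))
for n,p in dict(can=(267,118),tin=(253,160),spring=(256,218)).items(): print(n,ray(d,*p,.1))
print(proj(d,[0,0,0]),proj(s,[0,0,0]), proj(s,[.2,.59,.215]),proj(s,[.1,.5,.5]))
print([ray(d,u,v,.15) for u,v in((118,290),(227,290),(185,245))])
E
```

```text
old ((628.5413818359375, -208.9422149658203), (76.2918472290039, 76.28582000732422), 10.844278335571289)
slot ((679.2944946289062, 169.62734985351562), (76.2324447631836, 76.7306900024414), 65.86723327636719)
round ((532.7244262695312, 133.79977416992188), (76.72335815429688, 77.64483642578125), 63.204463958740234)
old scene ((625.9310302734375, -211.02455139160156), (76.79187774658203, 77.39149475097656), 10.335166931152344)
slot scene ((656.06298828125, 200.1038055419922), (117.99978637695312, 142.71803283691406), 65.75494384765625)
round scene ((530.714599609375, 133.18502807617188), (76.6878662109375, 78.91118621826172), 62.86032485961914)
can [ 0.71524809 -0.05664788  0.1       ]
tin [ 0.63214541 -0.03085349  0.1       ]
spring [ 0.52302225 -0.03765917  0.1       ]
[230.17822504 505.87576365] [138.34515381 104.6271443 ] [308.59505777  -5.13540419] [ 268.024501   -118.54125174]
[array([0.39484356, 0.19078423, 0.15      ]), array([0.39656927, 0.01148328, 0.15      ]), array([0.46990964, 0.08388055, 0.15      ])]
```

View pics/c1.png

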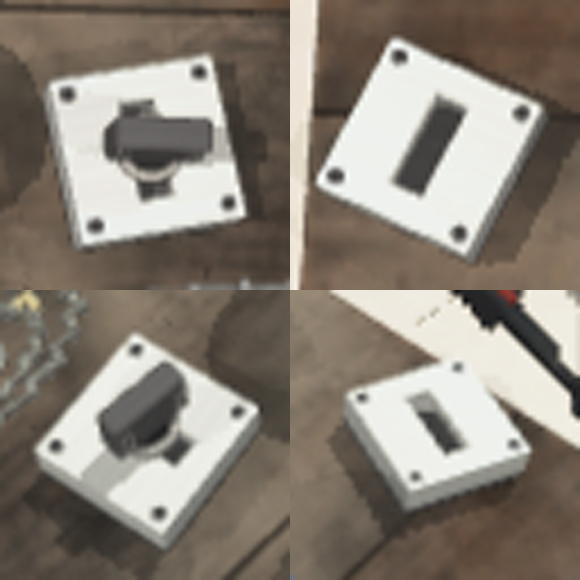

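The crop confirms the choice: a dark grip bar on a steel collar, seated across the old housing's slot. The other housing has a long straight slot. Next I work out the bar angle, the pipe and vise heights, and the first moves.

```bash
cat >> h.py <<'E'
def go(p,yaw=None,base=None):
    "shift and turn in current tool axes to reach world TCP p, pointing down, tool x at yaw (deg)"
    s=arm.read_state(); q=R.from_rotvec(s["tool_rot"]); sh=q.inv().apply(np.array(p)-s["eef_pos"])
    a=np.radians(yaw); T=np.array([[np.cos(a),np.sin(a),0],[np.sin(a),-np.cos(a),0],[0,0,-1]])
    return np.round(sh,4),np.round((q.inv()*R.from_matrix(T)).as_rotvec(),4)
def tri(a,pa,b,pb):
    A=[];B=[]
    for d,(u,v) in((a,pa),(b,pb)):
        r=rot(d)@np.array([(u-d["cx"])/d["fx"],(v-d["cy"])/d["fy"],1]); r/=np.linalg.norm(r); M=np.eye(3)-np.outer(r,r); A.append(M);B.append(M@np.array(d["eye"]))
    return np.linalg.lstsq(np.vstack(A),np.hstack(B),rcond=None)[0]
E
python3 - <<'E'
from h import *
d=cam("top"); s=cam("scene")
ang=lambda a,b:np.degrees(np.arctan2(*(b-a)[1::-1]))
f=lambda c,o=(306,140):(o[0]+c[0]/4.53,o[1]+c[1]/4.53)
P=lambda c,z:ray(d,*f(c),z)
print("bar edge ang",ang(P((212,120),.058),P((117,118),.058)),ang(P((212,153),.058),P((118,155),.058)))
print("bar c",P((165,136),.058))
g=lambda c:(185+c[0]/4.53,235+(c[1]-290)/4.53)
print("scene bar",ang(ray(s,*g((165,362)),.058),ray(s,*g((101,412)),.058)),"slot",ang(P((155,195),.024),P((136,103),.024)))
h=lambda c:(124+(c[0]-290)/4.53,113+c[1]/4.53)
q=[ray(d,*h(c),.024) for c in((433,94),(467,105),(425,196),(393,184))]
print("target slot c",np.mean(q,0),ang((q[2]+q[3])/2,(q[0]+q[1])/2))
print("pipe tip",tri(d,(285,362),s,(160,105)),"vise",tri(d,(172,287),s,(243,100)))
print(go((.6,.3,.3),88))
E
```

```text
bar edge ang 89.96039616214559 92.37859371928678
bar c [ 0.62591805 -0.21007921  0.058     ]
scene bar -92.74793959208664 slot 10.293919872017764
target slot c [0.67854218 0.16843054 0.024     ] -20.788657914686848
pipe tip [ 0.29552284 -0.07732028  0.20021764] vise [0.40058254 0.09780621 0.17342892]
(array([-0.4734, -0.1497, -0.0855]), array([-3.0000e-04,  1.0000e-04,  1.2819e+00]))
```

>>> servo_tool(
  commands=[
    {"turn":[0,0,0],"xyz":[0,0,-0.085],"jaw":0.06},
    {"turn":[0,0,0],"xyz":[0,0,-0.085],"jaw":0.06},
    {"turn":[0,0,1.28],"xyz":[-0.473,-0.15,-0.085],"jaw":0.06},
    {"turn":[0,0,1.28],"xyz":[-0.473,-0.15,-0.085],"jaw":0.06},
    {"turn":[0,0,1.28],"xyz":[-0.473,-0.15,-0.085],"jaw":0.06},
    {"turn":[0,0,1.28],"xyz":[-0.473,-0.15,-0.085],"jaw":0.06},
    {"turn":[0,0,1.28],"xyz":[-0.473,-0.15,-0.085],"jaw":0.06},
    {"turn":[0,0,1.28],"xyz":[-0.473,-0.15,-0.085],"jaw":0.06},
    {"turn":[0,0,1.28],"xyz":[-0.473,-0.15,-0.085],"jaw":0.06},
    {"turn":[0,0,1.28],"xyz":[-0.473,-0.15,-0.085],"jaw":0.06},
    {"turn":[0,0,1.28],"xyz":[-0.473,-0.15,-0.085],"jaw":0.06},
    {"turn":[0,0,1.28],"xyz":[-0.473,-0.15,-0.085],"jaw":0.06},
  ],
)

```text
clock: 1.3
eef_pos: [0.5367, 0.3452, 0.2995]
tool_rot: [-2.232, -2.211, -0.0]
ft_force: [0.6, 0.5, 0.9]
opening: 0.635
grip_force: 0.0
```

```bash
python3 - <<'E'
from h import *
s=arm.read_state();print(s["clock"],s["eef_pos"],s["joint_positions"],s["opening"]); print(go((.626,-.21,.25),89.5))
E
```

```text
1.3 [0.53668334 0.34520103 0.29947253] [4.68097176e-01 4.43413824e-01 1.40845232e+00 8.27621551e-05
 1.28960399e+00 4.77318013e-01] 0.6346732143539049
(array([-0.5544,  0.0944,  0.0494]), array([ 0.0001, -0.0001, -0.0005]))
```

>>> servo_tool(
  commands=[
    {"turn":[0,0,0],"xyz":[-0.554,0.0945,0.05],"jaw":0.06},
    {"turn":[0,0,0],"xyz":[-0.554,0.0945,0.05],"jaw":0.06},
    {"turn":[0,0,0],"xyz":[-0.554,0.0945,0.05],"jaw":0.06},
    {"turn":[0,0,0],"xyz":[-0.554,0.0945,0.05],"jaw":0.06},
    {"turn":[0,0,0],"xyz":[-0.554,0.0945,0.05],"jaw":0.06},
    {"turn":[0,0,0],"xyz":[-0.554,0.0945,0.05],"jaw":0.06},
    {"turn":[0,0,0],"xyz":[-0.554,0.0945,0.05],"jaw":0.06},
    {"turn":[0,0,0],"xyz":[-0.554,0.0945,0.05],"jaw":0.06},
    {"turn":[0,0,0],"xyz":[-0.554,0.0945,0.05],"jaw":0.06},
    {"turn":[0,0,0],"xyz":[-0.554,0.0945,0.05],"jaw":0.06},
    {"turn":[0,0,0],"xyz":[-0.554,0.0945,0.05],"jaw":0.06},
    {"turn":[0,0,0],"xyz":[-0.554,0.0945,0.05],"jaw":0.06},
  ],
)

```text
clock: 2.3
eef_pos: [0.6175, -0.1465, 0.255]
tool_rot: [2.225, 2.218, 0.0]
ft_force: [0.9, 1.2, 0.1]
opening: 0.633
grip_force: 0.0
```

```bash
python3 - <<'E'
from h import *
s=arm.read_state();print(s["clock"],s["eef_pos"],s["joint_positions"],s["opening"]); print(go((.626,-.21,.10),89.5))
E
```

```text
2.3 [ 0.61749105 -0.1465491   0.25495576] [-3.37098536e-01  4.70044343e-01  1.48229755e+00  1.35941899e-04
  1.18912084e+00 -3.34042024e-01] 0.6330357513509801
(array([-0.0634,  0.0087,  0.155 ]), array([ 0.0002, -0.0001,  0.0056]))
```

>>> servo_tool(
  commands=[
    {"turn":[0,0,0.005],"xyz":[-0.0634,0.0087,0.0],"jaw":0.06},
    {"turn":[0,0,0.005],"xyz":[-0.0634,0.0087,0.0],"jaw":0.06},
    {"turn":[0,0,0.005],"xyz":[-0.0634,0.0087,0.155],"jaw":0.06},
    {"turn":[0,0,0.005],"xyz":[-0.0634,0.0087,0.155],"jaw":0.06},
    {"turn":[0,0,0.005],"xyz":[-0.0634,0.0087,0.155],"jaw":0.06},
    {"turn":[0,0,0.005],"xyz":[-0.0634,0.0087,0.155],"jaw":0.06},
    {"turn":[0,0,0.005],"xyz":[-0.0634,0.0087,0.155],"jaw":0.06},
    {"turn":[0,0,0.005],"xyz":[-0.0634,0.0087,0.155],"jaw":0.06},
    {"turn":[0,0,0.005],"xyz":[-0.0634,0.0087,0.155],"jaw":0.06},
  ],
)

```text
clock: 3.05
eef_pos: [0.627, -0.2082, 0.1021]
tool_rot: [2.229, 2.211, 0.002]
ft_force: [0.2, 0.8, 0.5]
opening: 0.634
grip_force: 0.0
```

```bash
python3 - <<'E'
from h import *
s=arm.read_state();print(s["clock"],s["eef_pos"]); print(go((.6265,-.21,.034),89.5))
c=cam("scene"); save("pics/s2.png",cv2.resize(c["pixels"][190:310,140:300],(640,480),interpolation=cv2.INTER_CUBIC))
E
```

```text
3.05 [ 0.62704574 -0.20818353  0.10206012]
(array([-0.0018, -0.0007,  0.0681]), array([0.0023, 0.0009, 0.0008]))
```

View pics/s2.png

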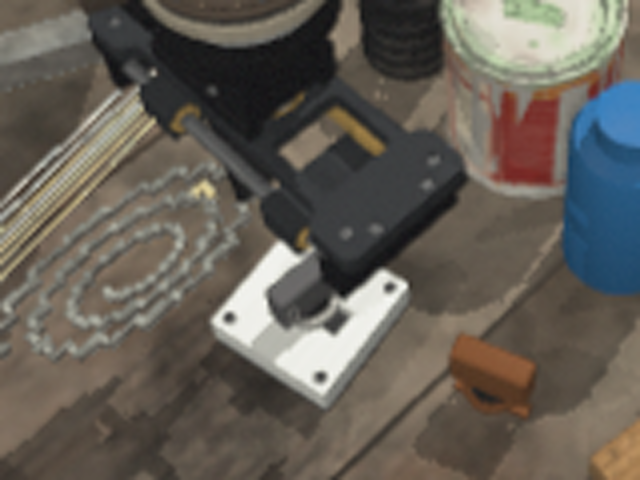

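The gripper is above the seated plug at about (300,290) in this crop, with its fingers straddling the bar. I'll descend and close.

>>> servo_tool(
  commands=[
    {"turn":[0,0,0],"xyz":[-0.002,-0.0005,0.03],"jaw":0.06},
    {"turn":[0,0,0],"xyz":[-0.002,-0.0005,0.055],"jaw":0.06},
    {"turn":[0,0,0],"xyz":[-0.002,-0.0005,0.067],"jaw":0.06},
    {"turn":[0,0,0],"xyz":[-0.002,-0.0005,0.067],"jaw":0.06},
    {"turn":[0,0,0],"xyz":[-0.002,-0.0005,0.067],"jaw":0.03},
    {"turn":[0,0,0],"xyz":[-0.002,-0.0005,0.067],"jaw":0.01},
    {"turn":[0,0,0],"xyz":[-0.002,-0.0005,0.067],"jaw":0.01},
    {"turn":[0,0,0],"xyz":[-0.002,-0.0005,0.067],"jaw":0.01},
    {"turn":[0,0,0],"xyz":[-0.002,-0.0005,0.067],"jaw":0.01},
    {"turn":[0,0,0],"xyz":[-0.002,-0.0005,0.067],"jaw":0.01},
  ],
  force=30,
)

```text
clock: 3.93
eef_pos: [0.6258, -0.2099, 0.0336]
tool_rot: [2.23, 2.212, 0.001]
ft_force: [0.2, -0.5, -0.2]
opening: 0.269
grip_force: 0.0
```

```bash
python3 - <<'E'
from h import *
s=arm.read_state();print(s["clock"],s["eef_pos"],s["opening"],s["grip_force"],s["ft_force"]); print(go(s["eef_pos"],10.6))
E
```

```text
3.9333 [ 0.62576186 -0.20988854  0.0335826 ] 0.26891252213538464 0.0 [ 0.23974999 -0.54819825 -0.1517676 ]
(array([0., 0., 0.]), array([ 8.0000e-04, -3.0000e-04,  1.3778e+00]))
```

Still closing.

>>> servo_tool(
  commands=[
    {"turn":[0,0,0],"xyz":[0,0,0],"jaw":0.01},
    {"turn":[0,0,0],"xyz":[0,0,0],"jaw":0.01},
    {"turn":[0,0,0],"xyz":[0,0,0],"jaw":0.01},
    {"turn":[0,0,0],"xyz":[0,0,0],"jaw":0.01},
    {"turn":[0,0,0],"xyz":[0,0,0],"jaw":0.01},
    {"turn":[0,0,0],"xyz":[0,0,0],"jaw":0.01},
  ],
  force=30,
)

```text
clock: 4.43
eef_pos: [0.6258, -0.2099, 0.0333]
tool_rot: [2.23, 2.212, 0.0]
ft_force: [0.2, -0.8, 3.9]
opening: 0.168
grip_force: 30.0
```

>>> servo_tool(
  commands=[
    {"turn":[0,0,0.06],"xyz":[0,0,0],"jaw":0.01},
    {"turn":[0,0,0.17],"xyz":[0,0,0],"jaw":0.01},
    {"turn":[0,0,0.29],"xyz":[0,0,0],"jaw":0.01},
    {"turn":[0,0,0.41],"xyz":[0,0,0],"jaw":0.01},
    {"turn":[0,0,0.53],"xyz":[0,0,0],"jaw":0.01},
    {"turn":[0,0,0.65],"xyz":[0,0,0],"jaw":0.01},
    {"turn":[0,0,0.77],"xyz":[0,0,0],"jaw":0.01},
    {"turn":[0,0,0.89],"xyz":[0,0,0],"jaw":0.01},
    {"turn":[0,0,1.01],"xyz":[0,0,0],"jaw":0.01},
    {"turn":[0,0,1.13],"xyz":[0,0,0],"jaw":0.01},
    {"turn":[0,0,1.25],"xyz":[0,0,0],"jaw":0.01},
    {"turn":[0,0,1.36],"xyz":[0,0,0],"jaw":0.01},
  ],
)

```text
clock: 5.43
eef_pos: [0.6257, -0.21, 0.0332]
tool_rot: [3.126, 0.309, 0.001]
ft_force: [-0.5, -1.2, 3.3]
opening: 0.167
grip_force: 30.0
```

```bash
python3 - <<'E'
from h import *
s=arm.read_state();print(s["clock"],s["eef_pos"],s["opening"],s["grip_force"],s["ft_force"],s["moment"]); print(go((.6265,-.21,s["eef_pos"][2]),10.6))
c=cam("scene"); a=c["pixels"][190:310,140:300]; c=cam("top");b=c["pixels"][120:220,275:405]
save("pics/s3.png",np.hstack([cv2.resize(a,(400,300)),cv2.resize(b,(390,300))]))
E
```

```text
5.4333 [ 0.62570085 -0.20997848  0.03324733] 0.16710182196488255 29.998056292533875 [-0.4565515  -1.23045109  3.34058004] [-0.07669891  0.17566408  0.05558351]
(array([0.0008, 0.0002, 0.    ]), array([ 0.0003, -0.0003,  0.0118]))
```

View pics/s3.png

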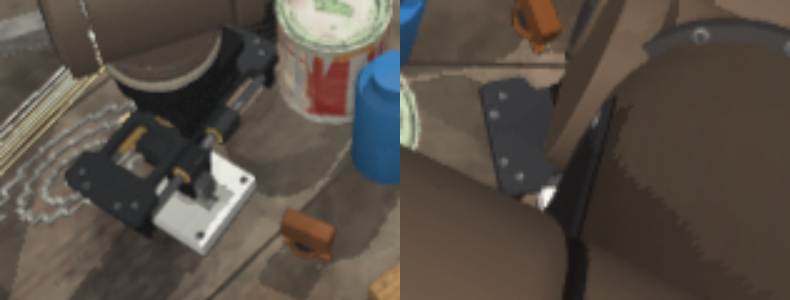

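The gripper has turned the plug, and the slot is now hidden under the bar at about (205,195). I'll let it settle, then lift gently with a force check.

>>> servo_tool(
  commands=[
    {"turn":[0,0,0.012],"xyz":[0.0005,0,0],"jaw":0.01},
    {"turn":[0,0,0.012],"xyz":[0.0005,0,0],"jaw":0.01},
    {"turn":[0,0,0.012],"xyz":[0.0005,0,0],"jaw":0.01},
    {"turn":[0,0,0.012],"xyz":[0.0005,0,-0.002],"jaw":0.01},
    {"turn":[0,0,0.012],"xyz":[0.0005,0,-0.004],"jaw":0.01},
    {"turn":[0,0,0.012],"xyz":[0.0005,0,-0.006],"jaw":0.01},
    {"turn":[0,0,0.012],"xyz":[0.0005,0,-0.006],"jaw":0.01},
  ],
)

```text
clock: 6.12
eef_pos: [0.6261, -0.2097, 0.0392]
tool_rot: [-3.127, -0.301, 0.0]
ft_force: [0.5, -0.1, -1.6]
opening: 0.163
grip_force: 30.0
```

>>> servo_tool(
  commands=[
    {"turn":[0,0,0],"xyz":[0,0,-0.005],"jaw":0.01},
    {"turn":[0,0,0],"xyz":[0,0,-0.012],"jaw":0.01},
    {"turn":[0,0,0],"xyz":[0,0,-0.02],"jaw":0.01},
    {"turn":[0,0,0],"xyz":[0,0,-0.03],"jaw":0.01},
    {"turn":[0,0,0],"xyz":[0,0,-0.045],"jaw":0.01},
    {"turn":[0,0,0],"xyz":[0,0,-0.065],"jaw":0.01},
    {"turn":[0,0,0],"xyz":[0,0,-0.09],"jaw":0.01},
    {"turn":[0,0,0],"xyz":[0,0,-0.12],"jaw":0.01},
    {"turn":[0,0,0],"xyz":[0,0,-0.15],"jaw":0.01},
    {"turn":[0,0,0],"xyz":[0,0,-0.175],"jaw":0.01},
    {"turn":[0,0,0],"xyz":[0,0,-0.18],"jaw":0.01},
    {"turn":[0,0,0],"xyz":[0,0,-0.18],"jaw":0.01},
  ],
)

```text
clock: 7.12
eef_pos: [0.6264, -0.2099, 0.2215]
tool_rot: [3.125, 0.299, 0.005]
ft_force: [-0.6, -0.2, -2.8]
opening: 0.169
grip_force: 30.0
```

```bash
python3 - <<'E'
from h import *
s=arm.read_state();print(s["clock"],s["eef_pos"],s["opening"],s["grip_force"],s["ft_force"]); print(go((.68,.17,.22),-24.2))
c=cam("scene"); b=c["pixels"]; print(proj(c,s["eef_pos"]))
save("pics/s4.png",b)
E
```

```text
7.1167 [ 0.62637519 -0.20991875  0.2215296 ] 0.16870922312325864 29.999723732471466 [-0.58267483 -0.24510684 -2.77750362]
(array([ 0.1248, -0.3628,  0.0011]), array([ 0.0012, -0.0037,  0.6133]))
[206.131235   212.30816377]
```

View pics/s4.png

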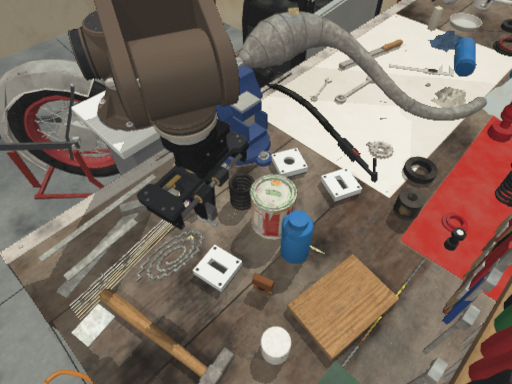

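The plug is lifted out and the old housing at (217,268) is empty. The plug hangs at about (206,212) in the fingers. Now I'll cross at that height.

>>> servo_tool(
  commands=[
    {"turn":[0,0,0.03],"xyz":[0.006,-0.018,0],"jaw":0.01},
    {"turn":[0,0,0.08],"xyz":[0.016,-0.048,0],"jaw":0.01},
    {"turn":[0,0,0.14],"xyz":[0.028,-0.083,0],"jaw":0.01},
    {"turn":[0,0,0.2],"xyz":[0.04,-0.118,0],"jaw":0.01},
    {"turn":[0,0,0.26],"xyz":[0.053,-0.154,0],"jaw":0.01},
    {"turn":[0,0,0.32],"xyz":[0.065,-0.19,0],"jaw":0.01},
    {"turn":[0,0,0.38],"xyz":[0.077,-0.225,0],"jaw":0.01},
    {"turn":[0,0,0.44],"xyz":[0.09,-0.26,0],"jaw":0.01},
    {"turn":[0,0,0.5],"xyz":[0.102,-0.296,0],"jaw":0.01},
    {"turn":[0,0,0.56],"xyz":[0.113,-0.33,0],"jaw":0.01},
    {"turn":[0,0,0.6],"xyz":[0.122,-0.354,0],"jaw":0.01},
    {"turn":[0,0,0.613],"xyz":[0.125,-0.363,0],"jaw":0.01},
  ],
)

```text
clock: 8.17
eef_pos: [0.6792, 0.1742, 0.2165]
tool_rot: [3.071, -0.657, -0.005]
ft_force: [-0.2, 0.0, -1.8]
opening: 0.167
grip_force: 30.0
```

```bash
python3 - <<'E'
from h import *
s=arm.read_state();print(s["clock"],s["eef_pos"],s["opening"],s["grip_force"],s["ft_force"]); print(go((.678,.17,.11),-24.2))
E
```

```text
8.1667 [0.67915065 0.17416474 0.21646897] 0.16656811167353644 29.99996244907379 [-0.16194649  0.00800151 -1.81285218]
(array([0.001 , 0.0041, 0.1065]), array([0.0013, 0.0031, 0.0007]))
```

>>> servo_tool(
  commands=[
    {"turn":[0,0,0],"xyz":[0.001,0.004,0.02],"jaw":0.01},
    {"turn":[0,0,0],"xyz":[0.001,0.004,0.05],"jaw":0.01},
    {"turn":[0,0,0],"xyz":[0.001,0.004,0.08],"jaw":0.01},
    {"turn":[0,0,0],"xyz":[0.001,0.004,0.105],"jaw":0.01},
    {"turn":[0,0,0],"xyz":[0.001,0.004,0.12],"jaw":0.01},
    {"turn":[0,0,0],"xyz":[0.001,0.004,0.13],"jaw":0.01},
    {"turn":[0,0,0],"xyz":[0.001,0.004,0.13],"jaw":0.01},
    {"turn":[0,0,0],"xyz":[0.001,0.004,0.13],"jaw":0.01},
  ],
)

```text
clock: 8.83
eef_pos: [0.679, 0.1663, 0.0884]
tool_rot: [3.071, -0.658, -0.002]
ft_force: [0.4, 0.1, -0.7]
opening: 0.166
grip_force: 30.0
```

```bash
python3 - <<'E'
from h import *
s=arm.read_state();print(s["clock"],s["eef_pos"],s["opening"],s["grip_force"],s["ft_force"]); print(go((.678,.17,.0595),-24.2))
c=cam("scene"); a=c["pixels"][140:230,290:400]; t=cam("top"); b=t["pixels"][100:190,100:210]
save("pics/s5.png",np.hstack([cv2.resize(a,None,fx=3.6,fy=3.6,interpolation=2),cv2.resize(b,None,fx=3.6,fy=3.6,interpolation=2)]))
e=s["eef_pos"]; x=R.from_rotvec(s["tool_rot"]).as_matrix()[:,0]
for k in(-.0215,0,.0215): print("key pt",(proj(c,e+x*k-[0,0,.0253])-[290,140])*3.6)
for k in(-.023,0,.023): print("slot pt",(proj(c,np.array([.678,.17,.024])+x*k)-[290,140])*3.6)
E
```

```text
8.8333 [0.67895933 0.16625915 0.08835272] 0.16593643898287272 29.999795258045197 [ 0.37736017  0.13971281 -0.6961273 ]
(array([-0.0024, -0.003 ,  0.0289]), array([0.0007, 0.0012, 0.0002]))
key pt [177.45772574  94.29373066]
key pt [192.91832744 115.59591189]
key pt [208.8164259  137.50089212]
slot pt [169.68888859 126.09374095]
slot pt [185.53560822 148.54002186]
slot pt [201.8454058  171.64223522]
```

View pics/s5.png

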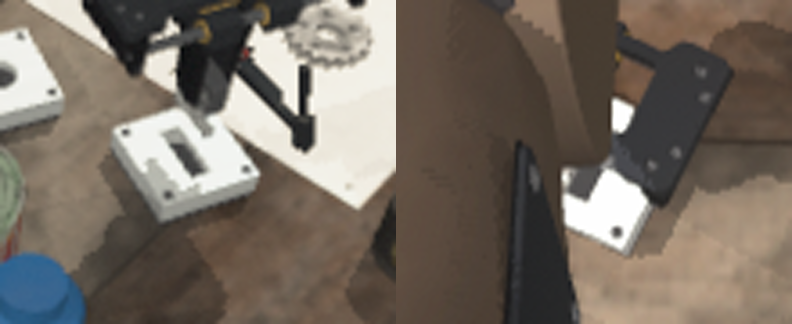

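The plug hangs above the slot housing. In the left crop the slot is centred at about (185,154) and the key's near end is at about (209,133). I'll refine the slot centre from the screw holes in the clean starting images, and enlarge the view of the key.

```bash
python3 - <<'E'
from h import *
top=cam("top"); sc=cam("scene")
T=cv2.cvtColor(cv2.imread("pics/top0.png"),cv2.COLOR_BGR2GRAY); S=cv2.cvtColor(cv2.imread("pics/scene0.png"),cv2.COLOR_BGR2GRAY)
def holes(d,I,P,name):
    # hole centroids and edge-slot centroid; P approx world centre/yaw
    c,yaw=P; out=[]
    for sx,sy in((1,1),(1,-1),(-1,-1),(-1,1),(0,0)):
        a=np.radians(yaw); o=.0275*np.array([sx,sy]); w=[c[0]+np.cos(a)*o[0]-np.sin(a)*o[1],c[1]+np.sin(a)*o[0]+np.cos(a)*o[1],.024]
        u,v=proj(d,w); r=4 if sx else 13; u0,v0=int(round(u)),int(round(v)); k=I[v0-r:v0+r+1,u0-r:u0+r+1].astype(float)
        wgt=np.clip((200 if sx else 150)-k,0,None); yy,xx=np.mgrid[v0-r:v0+r+1,u0-r:u0+r+1]
        out.append(ray(d,(wgt*xx).sum()/wgt.sum(),(wgt*yy).sum()/wgt.sum(),.024)[:2])
    H=np.array(out[:4]); print(name,"holes",np.round(H*1000,1).tolist(),"c",H.mean(0),"sides",np.linalg.norm(np.roll(H,-1,0)-H,axis=1),"yaw",np.degrees(np.arctan2(*(H[0]+H[1]-H[2]-H[3])[::-1])),"slotc",out[4])
for n,P in dict(slot=((.679,.169),-24.2),old=((.627,-.21),10.6)).items():
    holes(top,T,P,n+" top"); holes(sc,S,P,n+" scene")
save("pics/s6.png",cv2.resize(sc["pixels"][155:200,315:375],(800,600),interpolation=cv2.INTER_CUBIC))
E
```

```text
slot top holes [[720.8, 184.9], [693.3, 127.6], [638.2, 154.3], [664.0, 211.0]] c [0.67907258 0.16945968] sides [0.06359247 0.06124645 0.06235342 0.06245089] yaw -25.25770829694661 slotc [0.67834189 0.16932194]
slot scene holes [[718.8, 191.8], [697.5, 122.8], [633.8, 155.1], [661.4, 210.3]] c [0.6778692  0.16999286] sides [0.07221505 0.07139568 0.06174384 0.06028043] yaw -22.758837583839853 slotc [0.67985472 0.16198608]
old top holes [[653.2, -173.0], [665.2, -235.6], [603.2, -246.3], [592.4, -184.9]] c [ 0.62850368 -0.20997414] sides [0.0637614  0.06295119 0.06230738 0.0620307 ] yaw 10.412956270551783 slotc [ 0.62995903 -0.21208663]
old scene holes [[651.0, -173.3], [664.1, -235.0], [600.6, -246.9], [598.9, -186.0]] c [ 0.62867373 -0.21027563] sides [0.06308434 0.0645941  0.06090764 0.05359891] yaw 12.057038400156229 slotc [ 0.62214317 -0.20689802]
```

View pics/s6.png

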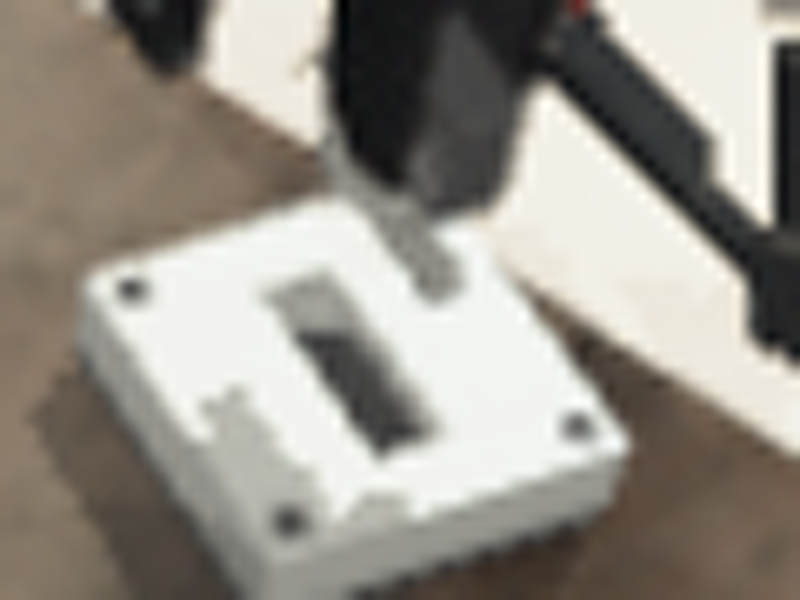

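In the zoom, the slot centre is at about (354,361) and the key's lower near corner at about (445,293). The key is parallel to the slot. I'll centre it and lower to near the final height.

>>> servo_tool(
  commands=[
    {"turn":[0,0,0],"xyz":[-0.001,-0.001,0.005],"jaw":0.01},
    {"turn":[0,0,0],"xyz":[-0.0022,-0.0025,0.012],"jaw":0.01},
    {"turn":[0,0,0],"xyz":[-0.0022,-0.0025,0.019],"jaw":0.01},
    {"turn":[0,0,0],"xyz":[-0.0022,-0.0025,0.024],"jaw":0.01},
    {"turn":[0,0,0],"xyz":[-0.0022,-0.0025,0.026],"jaw":0.01},
    {"turn":[0,0,0],"xyz":[-0.0022,-0.0025,0.026],"jaw":0.01},
    {"turn":[0,0,0],"xyz":[-0.0022,-0.0025,0.026],"jaw":0.01},
    {"turn":[0,0,0],"xyz":[-0.0022,-0.0025,0.026],"jaw":0.01},
    {"turn":[0,0,0],"xyz":[-0.0022,-0.0025,0.026],"jaw":0.01},
  ],
)

```text
clock: 9.78
eef_pos: [0.6784, 0.1695, 0.0634]
tool_rot: [-3.072, 0.658, -0.001]
ft_force: [0.1, 0.3, -1.5]
opening: 0.168
grip_force: 30.0
```

```bash
python3 - <<'E'
from h import *
s=arm.read_state();print(s["clock"],s["eef_pos"],s["opening"],s["grip_force"],s["ft_force"]); print(go((.678,.1695,.0595),-24.2))
c=cam("scene"); F=lambda p:((proj(c,p)-[315,155]+.5)*800/60-.5).round(0)
save("pics/s7.png",cv2.resize(c["pixels"][155:200,315:375],(800,600),interpolation=cv2.INTER_CUBIC))
q=R.from_rotvec(s["tool_rot"]).as_matrix(); e=s["eef_pos"]; x,y=q[:,0],q[:,1]; o=e-[0,0,.0253]
for n,k in dict(botL=(.0215,-.004,0),botR=(.0215,.004,0),topL=(.0215,-.004,.006),topR=(.0215,.004,.006),barlow1=(.022,-.008,.022),barlow2=(.022,.008,.022)).items(): print(n,F(o+x*k[0]+y*k[1]+[0,0,k[2]]))
print("d/px per mm: x",F(o+x*.01)-F(o),"y",F(o+y*.01)-F(o),"z",F(o+[0,0,.01])-F(o))
m=np.array([.678,.1695,.024]);print("slot",F(m),[F(m+x*a+y*b) for a,b in((.023,.008),(.023,-.008),(-.023,-.008),(-.023,.008))])
print("slot meas", ray(c,(354.5)*60/800-.5+315,361.5*60/800-.5+155,.024))
E
```

```text
9.7833 [0.6784135  0.16951924 0.06338567] 0.1682299305960644 29.999757707118988 [ 0.07982144  0.265268   -1.49675289]
(array([-0.0004,  0.0002,  0.0039]), array([-0.0004, -0.0004,  0.0001]))
botL [449. 385.]
botR [411. 397.]
topL [454. 364.]
topR [417. 377.]
barlow1 [491. 304.]
barlow2 [415. 329.]
d/px per mm: x [26. 37.] y [-47.  15.] z [  9. -35.]
slot [358. 358.] [array([382., 455.]), array([456., 431.]), array([336., 263.]), array([264., 286.])]
slot meas [0.67787187 0.16823668 0.024     ]
```

View pics/s7.png

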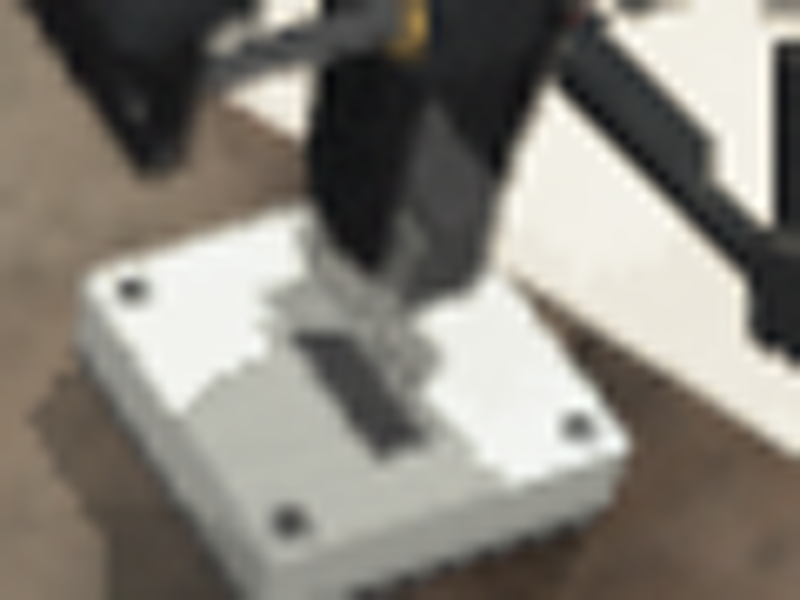

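In this zoom the key's lower near end is at about (420,390), against (430,391) predicted. The slot centre is at about (354,361), against (358,358) predicted. Plug and slot therefore agree to about 1–2 mm. I'll make a final small lowering and settle.

>>> servo_tool(
  commands=[
    {"turn":[0,0,0],"xyz":[-0.0002,0.0005,0.0015],"jaw":0.01},
    {"turn":[0,0,0],"xyz":[-0.0002,0.0005,0.003],"jaw":0.01},
    {"turn":[0,0,0],"xyz":[-0.0002,0.0005,0.003],"jaw":0.01},
    {"turn":[0,0,0],"xyz":[-0.0002,0.0005,0.003],"jaw":0.01},
    {"turn":[0,0,0],"xyz":[-0.0002,0.0005,0.003],"jaw":0.01},
    {"turn":[0,0,0],"xyz":[-0.0002,0.0005,0.003],"jaw":0.01},
    {"turn":[0,0,0],"xyz":[-0.0002,0.0005,0.003],"jaw":0.01},
    {"turn":[0,0,0],"xyz":[-0.0002,0.0005,0.003],"jaw":0.01},
    {"turn":[0,0,0],"xyz":[-0.0002,0.0005,0.003],"jaw":0.01},
    {"turn":[0,0,0],"xyz":[-0.0002,0.0005,0.003],"jaw":0.01},
  ],
)

```text
clock: 10.67
eef_pos: [0.6778, 0.1692, 0.0601]
tool_rot: [-3.072, 0.658, 0.0]
ft_force: [-0.6, -0.3, -1.5]
opening: 0.168
grip_force: 30.0
```

```bash
python3 - <<'E'
from h import *
s=arm.read_state();print(s["clock"],s["eef_pos"],s["grip_force"],s["ft_force"],abs(s["joint_vel"]).max())
if s["grip_force"]>20 and abs(s["joint_vel"]).max()<.01 and abs(s["eef_pos"]-[.678,.1692,.06]).max()<.003: print(arm.close_job())
E
```

```text
10.6667 [0.67783304 0.16915308 0.06006501] 29.999776482582092 [-0.59027826 -0.31415342 -1.50993746] 0.0012247714445821815
the job is handed in; nothing more can be done
None
```

I handed the job in at 10.7 s: the arm is still gripping the plug at 30 N, by my estimate about 1 cm above the slot and within 1–2 mm of its centre, and no verdict was returned.

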